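# Open the terminal cover of a bench power unit

### The arm

A 6-joint arm with a two-finger parallel gripper is mounted at the origin on the work surface. World frame = base frame: x ahead of the robot, y to its left, z up, the work surface at z = 0. Lengths are in m, angles in rad, forces in N, time in s.
With the tool pointing down it reaches from about 0.3 to 0.875 m from the base axis. Payload 6.4 kg.
Tool frame: the origin (TCP) lies at the centre of the arm's flange, where the gripper is bolted on; the fingertips stand 173 mm ahead of it and the grasp point (between the pads) lies 155 mm ahead of it; z points along the fingers, x is the direction in which the jaws open and shut, and the axes are right-handed (so a half turn about z gives the same grasp; the last joint's range is limited). The gripper opens to 85 mm and grips with 20 to 120 N. Pads are 22 mm wide; open, the fingers measure 114 mm over their backs; the gripper's body (76 mm by 85 mm) begins 54 mm behind the grasp point. The pads swing forward as they close: fully open they stand 13 mm farther back than shut.
Start: joints at [1.034, 0.181, 1.607, -0, 1.354, -0.206], TCP at [0.187, 0.544, 0.405] pointing down, gripper open.
Joint ranges: [-2.99, 2.99], [-0.89, 2.07], [0.3, 2.58], [-1.14, 4.28], [0, 2.63], [-3.12, 3.12]. Speed limits (rad/s): [2.57, 2.57, 3.01, 3.14, 3.14, 3.14].

### API

Orientations are given as a unit quaternion [w, x, y, z].
In Python, from bench import ctrl gives the robot as it stands. The module is installed in compiled form; this text tells all that it offers.
- The arm moves only by the tool move_arm, never from a script. Its argument "moves" is a list of rows, each an object of numbers: "gripper": the opening in per cent of the stroke, from 0 (shut) to 100 (fully open); "x", "y", "z": the shift along the tool's x, y, z in cm; "roll": the turn about the tool's z in degrees. In form: [{"gripper": .., "x": .., "y": .., "z": .., "roll": ..}, ...]. A call has 1 to 5 rows; each row shifts and turns the commanded pose from where the row before left it, along the tool's axes as they then stand; what a row does not reach is not made up. A row lasts 1/8 s, in which the tool goes at most 62.5 mm and 10.7 degrees, less where a joint would pass 70% of its speed; a pose out of reach is approached as far as the arm can. A call is refused whole if a number of a shift passes 6.25 or a number of a turn 10.7, either way. A call with a gripper value outside its range is refused whole. The fingers move at their own pace and stop on an object; the grip force is fixed at half the most. Time passes only in rows, so rows that do not move let the fingers close. It gives the time, the measured TCP pose, the force and the opening at its end, in the units of the state.
- ctrl.get_obs(): the state, without advancing time (a new reading comes with each control period).
- ctrl.camera(name): name is "side" or "top" or "wrist"; returns a dict with "img" (420x560x3 uint8, red, green, blue), "fx", "fy", "cx", "cy" (pixels), "world_from_camera" (4x4, takes a point from camera to world coordinates); the wrist camera has in their place "tool_from_camera" (4x4, takes a point from camera to tool coordinates, whose origin is the TCP and whose axes are the tool frame's). Camera axes: x right, y up, looking along -z (the intrinsics and any distortion apply to the point x, -y, -z); pixel columns grow to the right and rows downward; lengths in m; the calibration is good to about 2 mm. A picture is of the moment at which its call begins: read the wrist's pose just before it. There is no depth.
- ctrl.hand_in(): hands the job in, once; it reports no verdict.
The state is a dict: "time_s": time; "q": joint angles; "dq": joint speeds; "joint_efforts": joint torques, N m; "eef_pos": TCP position; "eef_rot": TCP orientation; "wrist_force": force on the tool from outside, world axes, zero at the start; "torque": the same for the moment, N m; "opening": opening from 0.0 (shut) to 1.0 (fully open).
Only numpy, scipy, OpenCV 4.12 (cv2) and the standard library are available. Lean on these libraries where they do the work, as an engineer would, in place of code of your own. Each camera call takes 0.05 s, during which the arm holds its last target. There are 200 camera calls.

### The job

Press the orange snap tab on the power unit fully in, then push the released blue cover by its ridge out of its rails, until it is completely clear of the rails and terminals and lies flat on the open deck of the unit, not hanging over the edge. Only touch, press and push: do not lift or tip the cover, and leave the other things on the bench and on the unit where they are.

Things in the scene. Friction and masses are not known exactly. Their poses are not given: they have to be found in the camera images.
- unit: grey power unit fixed on the bench, 290 (its x) x 200 (its y) x 60 mm high. Origin: centre of its underside; x points the way the cover slides off, y to the left of that, z up. Its flat aluminium top deck is at z = 60 mm
- bay (a point): centre of the terminal bay at deck level, at unit x -75 mm: a recess 70 (x) x 60 (y) mm with brass screw terminals sunk in it. Beside it two dark lipped rails, top 10 mm above the deck, unit x -120 to -32 mm, hold the cover's sides down; lips start 34 mm and rails end 48.5 mm from the middle line. Behind it, at unit x -123 mm, a back stop 5 mm high
- rest (a point): middle of the place where the pushed-off cover should lie, on the deck at unit x 50, y 0 mm. The deck is open and flat from the rails' end (unit x -32 mm) to its far edge (unit x 145 mm)
- cover: blue plastic cover, loose flat plate 90 (x) x 80 (y) x 5 mm, about 80 g, in the rails over the bay. Origin: centre of its underside, axes as the unit's; seated at unit x -75, y 0, z 60 mm. Push ridge on top: 8 mm thick (cover x -19 to -11 mm), 50 mm long in y, top 22 mm above the underside. Slides only to the unit's +x, with a newton or so, once the tab is in
- tab (a joint): travel of the orange snap tab, m: 0 = out (its tooth stands before the cover's leading edge and blocks it; it may start up to 0.001), 0.009 = pressed fully in, straight down (tooth 2 mm below the deck, the cover passes over it). Yields at about 5 N, has no return spring and stays in when let go
- tab_top (a point): centre of the top face of the orange snap tab, a block 26 (unit x) x 24 (unit y) mm outside the right-hand rail at unit x -24, y -67 mm; its top stands 28 mm above the deck when out, 19 mm when in
- postcap: spare red binding-post cap, a knurled knob standing loose on the unit's deck left of the cover's path (24 mm diameter, 34 mm high). Origin: centre of its underside
- carton: small white carton, 70 x 90 x 45 mm, on the table left of the unit. Origin: centre of its underside
- meter: yellow hand-held multimeter lying on the table right of the unit, 150 x 75 x 32 mm (39 with its dial). Origin: centre of its underside
- tape: roll of black tape lying flat, 90 mm across, 20 mm high. Origin: centre of its underside
- driver: screwdriver with red handle lying on the table, 190 mm long. Origin: midway along it, at table level
- spray: blue and white spray can standing, 54 mm diameter, 160 mm high. Origin: centre of its underside
- tray: grey open parts tray, 120 x 160 x 35 mm. Origin: centre of its underside
Things that resemble listed ones, but are neither listed nor needed, are in the scene too. Of the things like the cover, leave any that is brown; of the rest the smaller one is meant.

How it is judged:
On the way, in this order (a step that is already met when the one before it is completed fails the run):
1. the snap tab is pressed in while the cover is still on its seat (value of joint tab above 0.0078 m and x of cover in the frame of unit below -0.068 m), for 0.1 s.
2. the cover is pushed out of its rails (x of cover in the frame of unit above 0.013 m), for 0.1 s.
At the end, for the whole second after the job is handed in: The cover lies still and flat (within 0.06 rad, underside within 4 mm of deck level) on the unit's open deck: its centre is 13 to 102 mm ahead of the unit's centre along the unit's x and within 60 mm of the middle line, so it is clear of rails and terminals and does not hang over (x of cover in the frame of unit between 0.013 and 0.102 m and y of cover in the frame of unit between -0.06 and 0.06 m and z of cover in the frame of unit between 0.057 and 0.064 m and angle between cover's own z axis and vertical below 0.06 rad and linear speed of cover below 0.02 m/s); the robot touches nothing.
It fails at once if the cover is lifted more than 12 mm above the deck (z of cover in the frame of unit above 0.072 m).
It fails at once if the cover is tipped more than 0.3 rad (angle between cover's own z axis and vertical above 0.3 rad).
It fails at once if another thing on the bench or the unit is moved more than 20 mm (distance of any of postcap, carton, meter, tape, driver, spray, tray from where it was at the start of the episode above 0.02 m).
It also fails if it takes over 40 s, if anything falls off the work surface, if the arm or the gripper's body presses on something with over 40 N, if the wrist force passes 120 N, or if a joint passes its speed limit or range.

## Working session

There is one attempt and no reset: what is moved stays moved. The work goes in short steps, Python scripts to look and compute and a tool call to move; the robot and the scene stay as the last step left them, time stands still between calls to the robot, and variables do not carry over. Pictures are saved under pics/ and viewed, about 8 in all and at most 12, crops included, and the job is handed in when it is done.

Besides the shell and the picture viewer there is one more tool, called after "Emit:" as name(argument=value, ...) on one line, values as JSON. move_arm: Moves the arm, as the interface text tells. Its arguments: {"type":"object","properties":{"moves":{"type":"array","items":{"type":"object","properties":{"gripper":{"type":"number"},"x":{"type":"number"},"y":{"type":"number"},"z":{"type":"number"},"roll":{"type":"number"}}}}},"required":["moves"]}

```bash
mkdir -p pics; cat > h.py <<'E'
import numpy as np, cv2
from bench import ctrl
from scipy.spatial.transform import Rotation as R
def shot(name,fn):
    o=ctrl.get_obs(); c=ctrl.camera(name)
    if 'world_from_camera' in c: T=np.array(c['world_from_camera'])
    else:
        W=np.eye(4); q=o['eef_rot']; W[:3,:3]=R.from_quat([q[1],q[2],q[3],q[0]]).as_matrix(); W[:3,3]=o['eef_pos']
        T=W@np.array(c['tool_from_camera'])
    cv2.imwrite(f'pics/{fn}.png',cv2.cvtColor(np.array(c['img']),cv2.COLOR_RGB2BGR))
    K=np.array([c['fx'],c['fy'],c['cx'],c['cy']]); np.savez(f'pics/{fn}.npz',T=T,K=K)
    print(fn,[k for k in c if k!='img'],K.round(1),T.round(3).tolist())
def load(fn):
    d=np.load(f'pics/{fn}.npz'); return d['T'],d['K']
def onplane(fn,u,v,z):
    T,K=load(fn); d=T[:3,:3]@np.array([(u-K[2])/K[0],-(v-K[3])/K[1],-1]); p=T[:3,3]
    return p+d*(z-p[2])/d[2]
def proj(fn,P):
    T,K=load(fn); p=T[:3,:3].T@(np.array(P)-T[:3,3]); return K[2]+K[0]*p[0]/-p[2],K[3]-K[1]*p[1]/-p[2]
E
python3 - <<'E'
from h import *
for n in ('top','side','wrist'): shot(n,n+'0')
a=[cv2.imread(f'pics/{n}0.png') for n in('top','side')]
print(ctrl.get_obs())
E
```

```text
top0 ['fx', 'fy', 'cx', 'cy', 'world_from_camera'] [471.6 471.6 275.  205.5] [[0.027, 0.998, -0.053, 0.407], [-0.999, 0.028, 0.019, 0.019], [0.02, 0.053, 0.998, 1.545], [0.0, 0.0, 0.0, 1.0]]
side0 ['fx', 'fy', 'cx', 'cy', 'world_from_camera'] [447.7 447.7 282.  208.5] [[0.859, 0.371, -0.353, 0.097], [-0.512, 0.635, -0.579, -0.656], [0.009, 0.678, 0.735, 0.926], [0.0, 0.0, 0.0, 1.0]]
wrist0 ['fx', 'fy', 'cx', 'cy', 'tool_from_camera'] [364.1 364.1 275.5 207.6] [[0.324, -0.902, -0.285, 0.115], [0.946, 0.308, 0.1, 0.569], [-0.002, -0.302, 0.953, 0.375], [0.0, 0.0, 0.0, 1.0]]
{'time_s': 0.15, 'q': array([ 1.03370182e+00,  1.81382736e-01,  1.60770550e+00, -2.31673589e-05,
        1.35379179e+00, -2.06287972e-01]), 'dq': array([-0.000672  , -0.00295894, -0.00373404,  0.00087185, -0.00034011,
       -0.00164383]), 'joint_efforts': array([ 7.89889054e-04, -4.45264578e+01, -3.51693034e+01, -2.93601124e-04,
        5.85056754e-03, -1.29156291e-06]), 'eef_pos': array([0.1866561 , 0.54368396, 0.40401921]), 'eef_rot': array([ 2.69123288e-04,  8.13879801e-01,  5.81032920e-01, -5.84838677e-04]), 'wrist_force': array([ 0.14717128, -0.7471531 ,  0.57688616]), 'torque': array([ 0.03136016,  0.01339968, -0.00354116]), 'opening': 0.999047751544931}
```

View pics/top0.png

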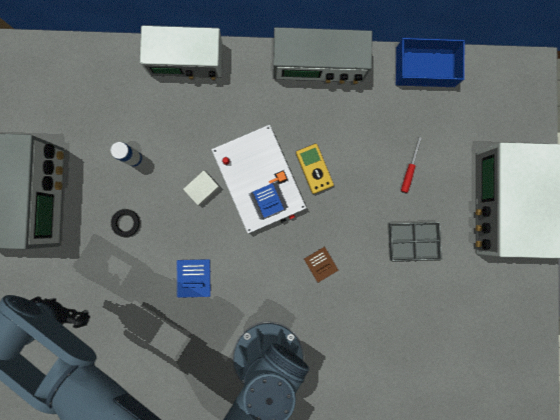

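View pics/side0.png

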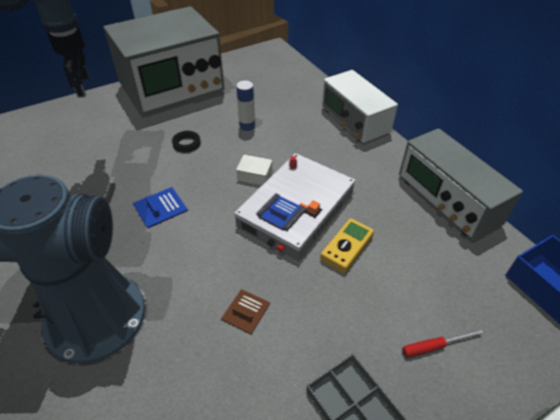

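Cover-like things in the top view are blue in the rails at (268,200), a larger blue on the table at (193,278) and brown at (321,264). The one on the unit fits: it is the smaller blue one and sits in the rails. I'll measure it and confirm with a crop.

```bash
python3 - <<'E'
from h import *
im=cv2.imread('pics/top0.png'); hsv=cv2.cvtColor(im,cv2.COLOR_BGR2HSV)
# deck: bright white around unit
m=cv2.inRange(hsv,(0,0,190),(180,40,255)); sub=np.zeros_like(m); sub[120:242,205:312]=m[120:242,205:312]
n,l,s,c=cv2.connectedComponentsWithStats(sub)
k=1+s[1:,4].argmax(); print('deck',s[k],c[k])
cs,_=cv2.findContours((l==k).astype('uint8'),0,1); pts=max(cs,key=cv2.contourArea)[:,0]
W=np.array([onplane('top0',u,v,.06)[:2] for u,v in pts]).astype('f4')
r=cv2.minAreaRect(W*1000); print('deckrect mm',r, cv2.boxPoints(r).round(1).tolist())
def blob(name,fn,lo,hi,box):
    im=cv2.cvtColor(cv2.imread(f'pics/{fn}.png'),cv2.COLOR_BGR2HSV); m=cv2.inRange(im,lo,hi)
    s=np.zeros_like(m); x0,y0,x1,y1=box; s[y0:y1,x0:x1]=m[y0:y1,x0:x1]
    v,u=np.nonzero(s); print(name,fn,len(u),u.mean(),v.mean(),u.min(),u.max(),v.min(),v.max()); return u.mean(),v.mean()
u=blob('tab','top0',(5,150,120),(18,255,255),(265,165,300,195)); print(onplane('top0',*u,.088))
u=blob('tab','side0',(5,150,120),(18,255,255),(290,190,330,225)); print(onplane('side0',*u,.08))
u=blob('cap','top0',(170,120,60),(180,255,255),(212,150,240,172)); print(onplane('top0',*u,.094))
u=blob('cover','top0',(105,120,60),(125,255,255),(240,170,300,230)); print(onplane('top0',*u,.065))
a=cv2.resize(im[115:245,195:345],None,fx=4,fy=4,interpolation=cv2.INTER_CUBIC); cv2.imwrite('pics/crop1.png',a)
E
```

```text
deck [ 212  125   94  108 4490] [255.77126949 173.97438753]
deckrect mm ((570.619140625, 45.93388366699219), (289.3197937011719, 198.82366943359375), 25.087434768676758) [[397.5, 74.5999984741211], [481.79998779296875, -105.4000015258789], [743.7999877929688, 17.200000762939453], [659.5, 197.3000030517578]]
tab top0 85 279.3764705882353 176.8 270 286 171 182
[ 0.57397384 -0.02002637  0.088     ]
tab side0 69 312.04347826086956 205.2753623188406 301 318 201 209
[ 0.5766939  -0.01839024  0.08      ]
cap top0 1 227.0 162.0 227 227 162 162
[0.61439655 0.14320523 0.094     ]
cover top0 522 268.323754789272 201.17816091954023 253 283 184 216
[0.49861506 0.01203288 0.065     ]
```

View pics/crop1.png

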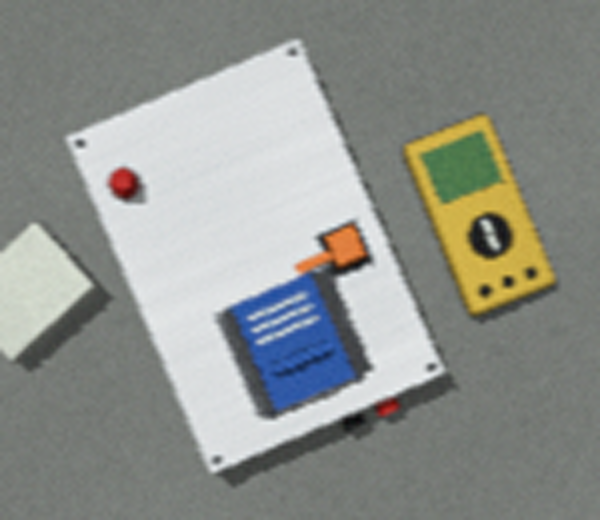

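The crop shows the blue cover held in dark rails, with its ridge at crop (303,362). The orange tab head is at (344,247) with its tooth in front of the cover, and the red cap is off the path at (123,183). The fitted unit pose is centre (0.571, 0.046) m and yaw 25.1°, and it predicts the tab position well. Next I roll so that tool x is unit +y and tool y is unit +x.

Emit:
move_arm(moves=[{"gripper": 0,"roll": -10},{"gripper": 0,"roll": -10},{"gripper": 0,"roll": -10},{"gripper": 0,"roll": -10},{"gripper": 0,"roll": -4.1}])

```text
validation failed for argument at $.mo...
```

Emit:
move_arm(moves=[{"gripper": 0,"x": -6,"y": 1},{"gripper": 0,"x": -6,"y": 1},{"gripper": 0,"x": -6,"y": 1},{"gripper": 0,"x": -6,"y": 1},{"gripper": 0,"x": -6,"y": 1}])

```text
validation failed for argument at $.mo...
```

Emit:
move_arm(moves=[{"gripper": 0,"x": -6,"y": 1},{"gripper": 0,"x": -6,"y": 1},{"gripper": 0,"x": -6,"y": 1},{"gripper": 0,"x": -6,"y": 1},{"gripper": 0,"x": -6,"y": 1}])

```text
validation failed for argument at $.mo...
```

Emit:
move_arm(moves=[{"gripper": 0,"x": 0,"y": 0,"z": 0,"roll": -10},{"gripper": 0,"x": 0,"y": 0,"z": 0,"roll": -10},{"gripper": 0,"x": 0,"y": 0,"z": 0,"roll": -10},{"gripper": 0,"x": 0,"y": 0,"z": 0,"roll": -10},{"gripper": 0,"x": 0,"y": 0,"z": 0,"roll": -4.1}])

```text
time_s: 0.78
eef_pos: [0.1867, 0.5437, 0.4043]
eef_rot: [0.0, 0.535, 0.845, -0.0]
wrist_force: [-0.2, 0.0, 0.1]
opening: -0.0
```

Emit:
move_arm(moves=[{"gripper": 0,"x": -6,"y": 1,"z": 0,"roll": 0},{"gripper": 0,"x": -6,"y": 1,"z": 0,"roll": 0},{"gripper": 0,"x": -6,"y": 1,"z": 0,"roll": 0},{"gripper": 0,"x": -6,"y": 1,"z": 0,"roll": 0},{"gripper": 0,"x": -6,"y": 1,"z": 0,"roll": 0}])

```text
time_s: 1.4
eef_pos: [0.3601, 0.2918, 0.4047]
eef_rot: [0.0, 0.536, 0.844, 0.0]
wrist_force: [1.6, 1.5, -0.4]
opening: 0.004
```

Emit:
move_arm(moves=[{"gripper": 0,"x": -6,"y": 1,"z": 0,"roll": 0},{"gripper": 0,"x": -6,"y": 1,"z": 0,"roll": 0},{"gripper": 0,"x": -6,"y": 1,"z": 0,"roll": 0},{"gripper": 0,"x": -6,"y": 1,"z": 0,"roll": 0},{"gripper": 0,"x": 0,"y": 0,"z": 0,"roll": 0}])

```text
time_s: 2.02
eef_pos: [0.4994, 0.0899, 0.4045]
eef_rot: [0.0, 0.539, 0.843, -0.0]
wrist_force: [-0.9, 0.4, -0.4]
opening: -0.001
```

```bash
cat >> h.py <<'E'
C=np.array([.5706,.0459]); A=np.radians(25.09); RU=np.array([[np.cos(A),-np.sin(A)],[np.sin(A),np.cos(A)]])
def tou(p): return RU.T@(np.array(p)[:2]-C)
def tow(x,y,z): return [*(C+RU@np.array([x,y])),z]
E
python3 - <<'E'
from h import *
shot('wrist','w1')
o=ctrl.get_obs(); print('tcp unit',tou(o['eef_pos']),o['eef_pos'])
im=cv2.imread('pics/w1.png')
for p in [(-.024,-.067,.088),(-.094,0,.082),(-.03,0,.065),(-.145,-.1,.06),(-.145,.1,.06),(.145,-.1,.06),(.145,.1,.06)]:
    u=proj('w1',tow(*p)); print(p,np.round(u)); cv2.drawMarker(im,(int(u[0]),int(u[1])),(0,255,0),0,12,1)
cv2.imwrite('pics/w1m.png',im)
E
```

```text
w1 ['fx', 'fy', 'cx', 'cy', 'tool_from_camera'] [364.1 364.1 275.5 207.6] [[-0.42, -0.865, -0.274, 0.431], [0.907, -0.401, -0.125, 0.058], [-0.002, -0.301, 0.954, 0.375], [0.0, 0.0, 0.0, 1.0]]
tcp unit [-0.04611006  0.07213586] [0.49825216 0.09167675 0.40419438]
(-0.024, -0.067, 0.088) [113. 216.]
(-0.094, 0, 0.082) [188. 129.]
(-0.03, 0, 0.065) [198. 201.]
(-0.145, -0.1, 0.06) [66. 63.]
(-0.145, 0.1, 0.06) [314.  62.]
(0.145, -0.1, 0.06) [115. 360.]
(0.145, 0.1, 0.06) [306. 360.]
```

View pics/w1m.png

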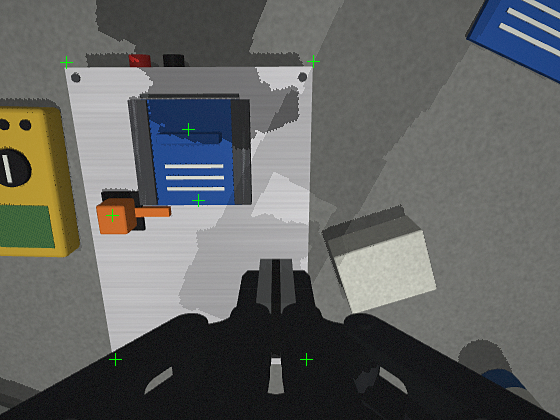

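The wrist view matches the unit model to within a few mm, and the tab head is under its predicted mark at (113,216). I'll go above the tab.

Emit:
move_arm(moves=[{"gripper": 0,"x": -5,"y": 0.8,"z": 0,"roll": 0},{"gripper": 0,"x": -5,"y": 0.8,"z": 0,"roll": 0},{"gripper": 0,"x": -3.9,"y": 0.8,"z": 3,"roll": 0},{"gripper": 0,"x": 0,"y": 0,"z": 5,"roll": 0},{"gripper": 0,"x": 0,"y": 0,"z": 4,"roll": 0}])

```text
time_s: 2.7
eef_pos: [0.5777, -0.0209, 0.2826]
eef_rot: [-0.001, 0.536, 0.844, -0.0]
wrist_force: [0.2, -0.2, 0.7]
opening: 0.001
```

```bash
python3 - <<'E'
from h import *
shot('wrist','w2')
o=ctrl.get_obs(); print('tcp unit',tou(o['eef_pos']),o['eef_pos'])
print(proj('w2',tow(-.024,-.067,.088)))
E
```

```text
w2 ['fx', 'fy', 'cx', 'cy', 'tool_from_camera'] [364.1 364.1 275.5 207.6] [[-0.426, -0.863, -0.271, 0.51], [0.905, -0.407, -0.128, -0.054], [0.0, -0.3, 0.954, 0.254], [0.0, 0.0, 0.0, 1.0]]
tcp unit [-0.02371597 -0.06199938] [ 0.5754121  -0.02030585  0.27708249]
(np.float64(269.40996591056006), np.float64(248.89955531449817))
```

View pics/w2.png

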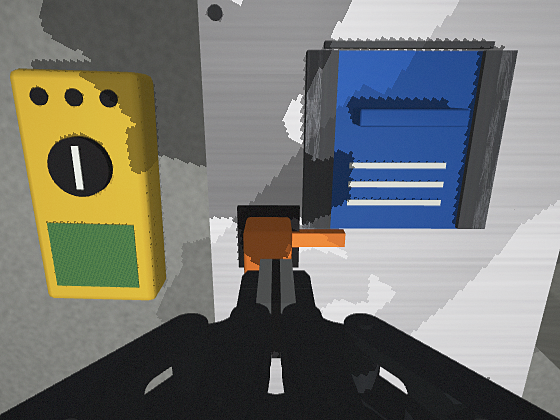

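The tab's top face is at about (268,244), 2–3 mm from the prediction. The tips are at (276,260), slightly too far left, so I correct and then press in small steps while watching the force.

Emit:
move_arm(moves=[{"gripper": 0,"x": -0.5,"y": -0.1,"z": 0.5,"roll": 0},{"gripper": 0,"x": 0,"y": 0,"z": 0.6,"roll": 0},{"gripper": 0,"x": 0,"y": 0,"z": 0.4,"roll": 0},{"gripper": 0,"x": 0,"y": 0,"z": 0.3,"roll": 0},{"gripper": 0,"x": 0,"y": 0,"z": 0,"roll": 0}])

```text
time_s: 3.38
eef_pos: [0.5797, -0.0273, 0.2669]
eef_rot: [0.0, 0.536, 0.844, 0.0]
wrist_force: [0.4, 0.1, -0.0]
opening: -0.0
```

Emit:
move_arm(moves=[{"gripper": 0,"x": 0,"y": 0,"z": 0.3,"roll": 0},{"gripper": 0,"x": 0,"y": 0,"z": 0,"roll": 0}])

```text
time_s: 3.62
eef_pos: [0.5796, -0.0273, 0.2635]
eef_rot: [-0.0, 0.536, 0.844, -0.0]
wrist_force: [0.8, 0.2, 0.6]
opening: 0.0
```

Emit:
move_arm(moves=[{"gripper": 0,"x": 0.2,"y": -0.1,"z": 0.2,"roll": 0},{"gripper": 0,"x": 0,"y": 0,"z": 0.2,"roll": 0},{"gripper": 0,"x": 0,"y": 0,"z": 0.2,"roll": 0},{"gripper": 0,"x": 0,"y": 0,"z": 0,"roll": 0}])

```text
time_s: 4.12
eef_pos: [0.5779, -0.0258, 0.2577]
eef_rot: [-0.0, 0.536, 0.844, 0.0]
wrist_force: [-1.6, 0.6, 3.5]
opening: -0.002
```

Emit:
move_arm(moves=[{"gripper": 0,"x": 0,"y": 0,"z": 0.2,"roll": 0},{"gripper": 0,"x": 0,"y": 0,"z": 0.2,"roll": 0},{"gripper": 0,"x": 0,"y": 0,"z": 0,"roll": 0}])

```text
time_s: 4.5
eef_pos: [0.5779, -0.0259, 0.2534]
eef_rot: [-0.0, 0.536, 0.844, 0.0]
wrist_force: [-1.5, 0.9, 2.3]
opening: -0.001
```

Contact, with the tab yielding; tip at about 0.080. I'll carry on to the stop.

Emit:
move_arm(moves=[{"gripper": 0,"x": 0,"y": 0,"z": 0.1,"roll": 0},{"gripper": 0,"x": 0,"y": 0,"z": 0.1,"roll": 0},{"gripper": 0,"x": 0,"y": 0,"z": 0,"roll": 0}])

```text
time_s: 4.88
eef_pos: [0.578, -0.0259, 0.2524]
eef_rot: [-0.0, 0.536, 0.844, 0.0]
wrist_force: [-4.2, 2.4, 9.5]
opening: -0.001
```

Emit:
move_arm(moves=[{"gripper": 0,"x": 0,"y": 0,"z": 0.1,"roll": 0},{"gripper": 0,"x": 0,"y": 0,"z": 0.1,"roll": 0},{"gripper": 0,"x": 0,"y": 0,"z": 0,"roll": 0}])

```text
time_s: 5.25
eef_pos: [0.5781, -0.0259, 0.2523]
eef_rot: [0.0, 0.536, 0.844, -0.0]
wrist_force: [-10.5, 2.6, 24.2]
opening: 0.004
```

The tab is at its hard stop: tip 0.079 and force rising. I'll lift, then look at the ridge.

Emit:
move_arm(moves=[{"gripper": 0,"x": 0,"y": 0,"z": -4,"roll": 0},{"gripper": 24,"x": 0,"y": 0,"z": -5,"roll": 0},{"gripper": 24,"x": 3.5,"y": -4,"z": 0,"roll": 0},{"gripper": 24,"x": 3.5,"y": -4.5,"z": 0,"roll": 0},{"gripper": 24,"x": 0,"y": 0,"z": 0,"roll": 0}])

```text
time_s: 5.88
eef_pos: [0.4674, 0.0025, 0.3378]
eef_rot: [-0.002, 0.536, 0.844, -0.001]
wrist_force: [0.0, -0.5, -0.1]
opening: 0.24
```

```bash
python3 - <<'E'
from h import *
shot('side','s3'); shot('top','t3'); shot('wrist','w3')
o=ctrl.get_obs(); print('tcp unit',tou(o['eef_pos']),o['eef_pos'])
w=cv2.imread('pics/w3.png')
for p in [(-.094,-.025,.082),(-.094,.025,.082),(-.030,-.04,.065),(-.03,.04,.065),(-.024,-.067,.079)]:
    u=proj('w3',tow(*p)); print(p,np.round(u)); cv2.drawMarker(w,(int(u[0]),int(u[1])),(0,255,0),0,12,1)
s=cv2.imread('pics/s3.png')[140:260,220:370]
cv2.imwrite('pics/m3.png',np.hstack([cv2.resize(w,(480,360)),cv2.resize(s,(320,256),interpolation=cv2.INTER_CUBIC)]) if 0 else np.hstack([cv2.resize(w,(480,360)),cv2.copyMakeBorder(cv2.resize(s,(320,256),interpolation=cv2.INTER_CUBIC),0,104,0,0,0)]))
E
```

```text
s3 ['fx', 'fy', 'cx', 'cy', 'world_from_camera'] [447.7 447.7 282.  208.5] [[0.859, 0.371, -0.353, 0.097], [-0.512, 0.635, -0.579, -0.656], [0.009, 0.678, 0.735, 0.926], [0.0, 0.0, 0.0, 1.0]]
t3 ['fx', 'fy', 'cx', 'cy', 'world_from_camera'] [471.6 471.6 275.  205.5] [[0.027, 0.998, -0.053, 0.407], [-0.999, 0.028, 0.019, 0.019], [0.02, 0.053, 0.998, 1.545], [0.0, 0.0, 0.0, 1.0]]
w3 ['fx', 'fy', 'cx', 'cy', 'tool_from_camera'] [364.1 364.1 275.5 207.6] [[-0.426, -0.862, -0.275, 0.403], [0.905, -0.406, -0.126, -0.031], [-0.003, -0.302, 0.953, 0.311], [0.0, 0.0, 0.0, 1.0]]
tcp unit [-0.10818523  0.00102151] [0.47218966 0.00095011 0.34026709]
(-0.094, -0.025, 0.082) [238. 232.]
(-0.094, 0.025, 0.082) [312. 233.]
(-0.03, -0.04, 0.065) [223. 302.]
(-0.03, 0.04, 0.065) [327. 302.]
(-0.024, -0.067, 0.079) [184. 319.]
```

View pics/m3.png

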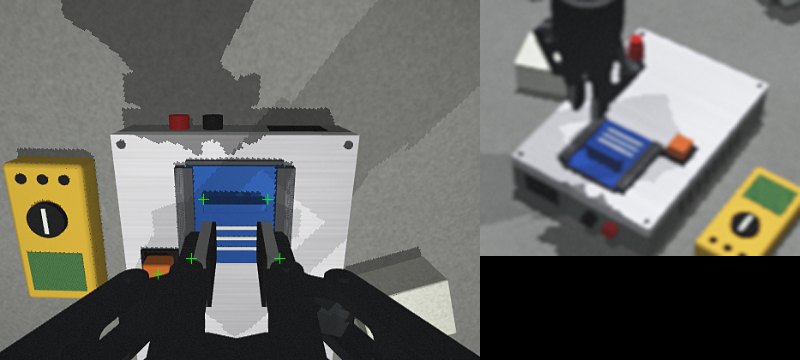

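The right-hand panel shows the tab in and the cover still seated. In the wrist view the ridge lies at its marks, panel (205..268, 199). I'll back off 0.6 cm and go down behind the ridge.

Emit:
move_arm(moves=[{"gripper": 24,"x": -0.1,"y": -0.6,"z": 3,"roll": 0},{"gripper": 24,"x": 0,"y": 0,"z": 4,"roll": 0},{"gripper": 24,"x": 0,"y": 0,"z": 1.5,"roll": 0},{"gripper": 24,"x": 0,"y": 0,"z": 0.5,"roll": 0},{"gripper": 24,"x": 0,"y": 0,"z": 0,"roll": 0}])

```text
time_s: 6.65
eef_pos: [0.4671, -0.0024, 0.2503]
eef_rot: [0.001, 0.536, 0.844, 0.0]
wrist_force: [0.5, 0.7, 0.7]
opening: 0.243
```

```bash
python3 - <<'E'
from h import *
o=ctrl.get_obs(); print('tcp unit',tou(o['eef_pos']),o['eef_pos'],o['wrist_force'])
E
```

```text
tcp unit [-0.11420595  0.00019035] [ 0.46708948 -0.00235565  0.25034419] [0.49686398 0.74841806 0.74191873]
```

Emit:
move_arm(moves=[{"gripper": 24,"x": 0,"y": 0,"z": 0.3,"roll": 0},{"gripper": 24,"x": 0,"y": 0,"z": 0.3,"roll": 0},{"gripper": 24,"x": 0,"y": 0,"z": 0,"roll": 0}])

```text
time_s: 7.02
eef_pos: [0.4662, -0.0021, 0.2438]
eef_rot: [0.0, 0.536, 0.844, 0.0]
wrist_force: [-0.6, -0.3, -0.3]
opening: 0.241
```

Emit:
move_arm(moves=[{"gripper": 24,"x": 0,"y": 0.5,"z": 0,"roll": 0},{"gripper": 24,"x": 0,"y": 0.5,"z": 0,"roll": 0},{"gripper": 24,"x": 0,"y": 0.5,"z": 0,"roll": 0},{"gripper": 24,"x": 0,"y": 0.5,"z": 0,"roll": 0}])

```text
time_s: 7.52
eef_pos: [0.4847, 0.0065, 0.2437]
eef_rot: [-0.0, 0.536, 0.844, -0.0]
wrist_force: [-0.6, -0.2, 0.3]
opening: 0.246
```

Emit:
move_arm(moves=[{"gripper": 24,"x": 0,"y": 0.8,"z": 0,"roll": 0},{"gripper": 24,"x": 0,"y": 0.8,"z": 0,"roll": 0},{"gripper": 24,"x": 0,"y": 0.8,"z": 0,"roll": 0},{"gripper": 24,"x": 0,"y": 0.8,"z": 0,"roll": 0},{"gripper": 24,"x": 0,"y": 0.8,"z": 0,"roll": 0}])

```text
time_s: 8.15
eef_pos: [0.5211, 0.0236, 0.2437]
eef_rot: [0.0, 0.536, 0.844, -0.0]
wrist_force: [-0.9, -1.1, 0.2]
opening: 0.237
```

```bash
python3 - <<'E'
from h import *
shot('side','s4'); shot('wrist','w4')
o=ctrl.get_obs(); print('tcp unit',tou(o['eef_pos']),o['eef_pos'],o['wrist_force'])
w=cv2.imread('pics/w4.png')
s=cv2.imread('pics/s4.png')[140:260,220:370]
cv2.imwrite('pics/m4.png',np.hstack([cv2.resize(w,(480,360)),cv2.copyMakeBorder(cv2.resize(s,(320,256),interpolation=cv2.INTER_CUBIC),0,104,0,0,0)]))
E
```

```text
s4 ['fx', 'fy', 'cx', 'cy', 'world_from_camera'] [447.7 447.7 282.  208.5] [[0.859, 0.371, -0.353, 0.097], [-0.512, 0.635, -0.579, -0.656], [0.009, 0.678, 0.735, 0.926], [0.0, 0.0, 0.0, 1.0]]
w4 ['fx', 'fy', 'cx', 'cy', 'tool_from_camera'] [364.1 364.1 275.5 207.6] [[-0.426, -0.862, -0.274, 0.454], [0.905, -0.406, -0.127, -0.009], [-0.002, -0.302, 0.953, 0.215], [0.0, 0.0, 0.0, 1.0]]
tcp unit [-0.05405285  0.00071566] [0.52134395 0.02362749 0.24382686] [ 0.4431566   0.14984705 -0.84674018]
```

View pics/m4.png

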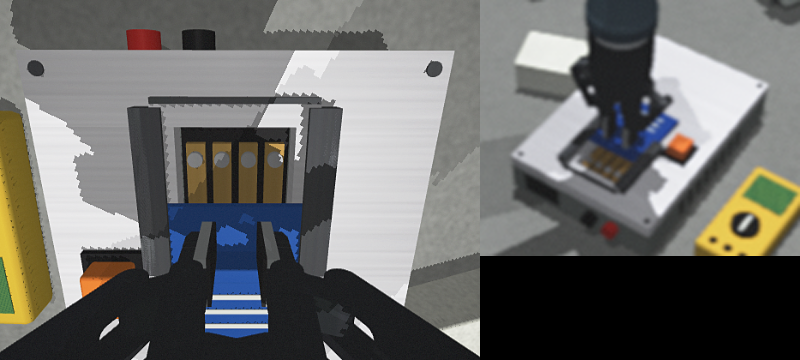

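The cover slides straight, with the terminals now exposed and its rear edge at panel row 203. I'll continue about 6.5 cm.

Emit:
move_arm(moves=[{"gripper": 24,"x": 0,"y": 0.8,"z": 0,"roll": 0},{"gripper": 24,"x": 0,"y": 0.8,"z": 0,"roll": 0},{"gripper": 24,"x": 0,"y": 0.8,"z": 0,"roll": 0},{"gripper": 24,"x": 0,"y": 0.8,"z": 0,"roll": 0},{"gripper": 24,"x": 0,"y": 0.8,"z": 0,"roll": 0}])

```text
time_s: 8.88
eef_pos: [0.5573, 0.0406, 0.2437]
eef_rot: [0.0, 0.536, 0.844, -0.0]
wrist_force: [-0.6, 0.2, -0.6]
opening: 0.238
```

Emit:
move_arm(moves=[{"gripper": 24,"x": 0,"y": 0.8,"z": 0,"roll": 0},{"gripper": 24,"x": 0,"y": 0.8,"z": 0,"roll": 0},{"gripper": 24,"x": 0,"y": 0.6,"z": 0,"roll": 0},{"gripper": 24,"x": 0,"y": 0.4,"z": 0,"roll": 0},{"gripper": 24,"x": 0,"y": 0,"z": 0,"roll": 0}])

```text
time_s: 9.5
eef_pos: [0.5805, 0.0515, 0.2437]
eef_rot: [0.0, 0.536, 0.844, 0.0]
wrist_force: [0.4, -1.1, 1.2]
opening: 0.24
```

```bash
python3 - <<'E'
from h import *
print('w4 rear edge',tou(onplane('w4',275,237,.065)))
shot('side','s5'); shot('wrist','w5')
o=ctrl.get_obs(); print('tcp unit',tou(o['eef_pos']),o['eef_pos'],o['wrist_force'])
w=cv2.imread('pics/w5.png')
s=cv2.imread('pics/s5.png')[140:260,220:370]
cv2.imwrite('pics/m5.png',np.hstack([cv2.resize(w,(480,360)),cv2.copyMakeBorder(cv2.resize(s,(320,256),interpolation=cv2.INTER_CUBIC),0,104,0,0,0)]))
E
```

```text
w4 rear edge [-0.06792192 -0.00040285]
s5 ['fx', 'fy', 'cx', 'cy', 'world_from_camera'] [447.7 447.7 282.  208.5] [[0.859, 0.371, -0.353, 0.097], [-0.512, 0.635, -0.579, -0.656], [0.009, 0.678, 0.735, 0.926], [0.0, 0.0, 0.0, 1.0]]
w5 ['fx', 'fy', 'cx', 'cy', 'tool_from_camera'] [364.1 364.1 275.5 207.6] [[-0.426, -0.863, -0.273, 0.512], [0.905, -0.406, -0.127, 0.019], [-0.001, -0.301, 0.954, 0.215], [0.0, 0.0, 0.0, 1.0]]
tcp unit [0.01103778 0.00090338] [0.58021322 0.05139862 0.24362111] [-0.38292042 -0.23939623 -0.10889778]
```

View pics/m5.png

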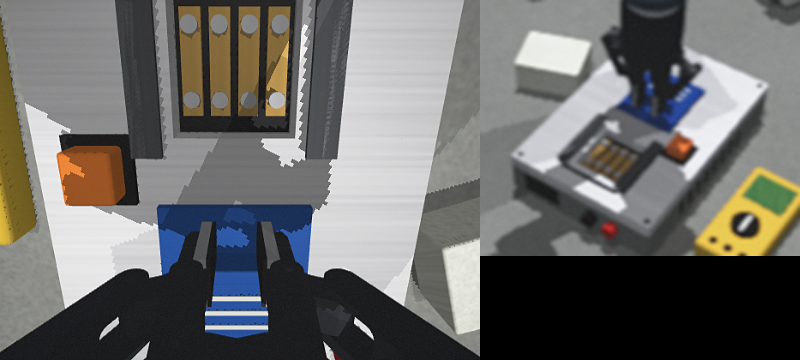

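The cover is clear of the rails and square, with its rear edge at panel row 205, about unit x −3 mm, so its centre is near 42 mm. I'll back off and rise.

Emit:
move_arm(moves=[{"gripper": 24,"x": 0,"y": -1,"z": 0,"roll": 0},{"gripper": 24,"x": 0,"y": -0.5,"z": -1,"roll": 0},{"gripper": 24,"x": 0,"y": -1,"z": -5,"roll": 0},{"gripper": 24,"x": 0,"y": -6,"z": -6,"roll": 0},{"gripper": 24,"x": 0,"y": -6,"z": -3,"roll": 0}])

```text
time_s: 10.22
eef_pos: [0.4664, -0.0023, 0.3789]
eef_rot: [0.002, 0.536, 0.844, 0.001]
wrist_force: [0.1, -0.5, 0.2]
opening: 0.239
```

```bash
python3 - <<'E'
from h import *
shot('side','s6'); shot('top','t6'); shot('wrist','w6')
o=ctrl.get_obs(); print('tcp unit',tou(o['eef_pos']),o['eef_pos'],o['wrist_force'])
a=cv2.imread('pics/s6.png')[110:290,210:390]; b=cv2.imread('pics/t6.png')[110:250,150:350]
s=cv2.imread('pics/s6.png'); h=cv2.cvtColor(s,cv2.COLOR_BGR2HSV); m=cv2.inRange(h,(105,120,60),(125,255,255)); m[:140]=0;m[260:]=0;m[:,:225]=0;m[:,370:]=0
v,u=np.nonzero(m); print('cover side',len(u),tou(onplane('s6',u.mean(),v.mean(),.067)))
cv2.imwrite('pics/m6.png',np.hstack([cv2.resize(a,(360,360),interpolation=2),cv2.copyMakeBorder(cv2.resize(b,(430,301),interpolation=2),0,59,0,0,0)]))
E
```

```text
s6 ['fx', 'fy', 'cx', 'cy', 'world_from_camera'] [447.7 447.7 282.  208.5] [[0.859, 0.371, -0.353, 0.097], [-0.512, 0.635, -0.579, -0.656], [0.009, 0.678, 0.735, 0.926], [0.0, 0.0, 0.0, 1.0]]
t6 ['fx', 'fy', 'cx', 'cy', 'world_from_camera'] [471.6 471.6 275.  205.5] [[0.027, 0.998, -0.053, 0.407], [-0.999, 0.028, 0.019, 0.019], [0.02, 0.053, 0.998, 1.545], [0.0, 0.0, 0.0, 1.0]]
w6 ['fx', 'fy', 'cx', 'cy', 'tool_from_camera'] [364.1 364.1 275.5 207.6] [[-0.424, -0.862, -0.279, 0.396], [0.906, -0.406, -0.124, -0.035], [-0.006, -0.305, 0.952, 0.351], [0.0, 0.0, 0.0, 1.0]]
tcp unit [-0.11553314  0.00072197] [ 0.46566209 -0.00243699  0.37867972] [ 0.43731951 -0.00377513 -0.06111526]
cover side 507 [ 0.03276791 -0.00040706]
```

View pics/m6.png

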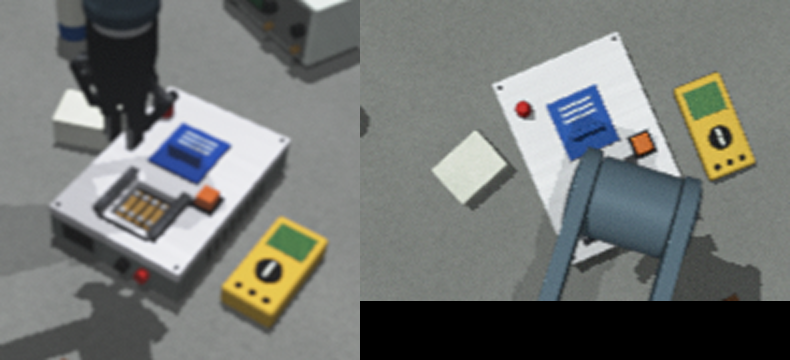

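The cover lies flat and clear on the deck, at side panel (190,152). The red cap, carton and meter look unmoved, and the robot is free. I'll hand in.

```bash
python3 -c "
from bench import ctrl
print(ctrl.hand_in())"
```

```text
the job is handed in; nothing more can be done
None
```

I pressed the orange tab down to its stop, pushed the blue cover by its ridge out of the rails, backed the arm off and handed in. The robot's clock was at about 10 s of the 40 s allowed. The hand-in gives no verdict, so the result rests on my own checks.

- **Tab:** the fingertips stopped at 79 mm and the force rose to 24 N, which matches "fully in". The cover was still on its seat when I looked just after.
- **Cover:** the last pictures show it flat, square and clear of the rails and terminals on the open deck. It is on the middle line to within about 1 mm.
- **Position disagreement:** the rear edge in the wrist view puts the cover's centre at about unit x 42 mm. The colour centroid in the side view gives 33 mm, a cruder measure. Both are well inside the 13 to 102 mm range.
- **Other things:** the red cap, carton and meter look unmoved. The tape, driver, spray can and tray were outside my last crops, but the arm did not go near them at low height. At the end the robot was well above the unit, touching nothing, with about 0 N at the wrist.

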